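# Free and home a seized printer carriage

## Task

Two spare 3D-printer axes lie on the bench, and the orange carriage has seized near the open end of its rail. Push it along the rail until it breaks free, then gently on towards the black hood until it is fully home against the end stop hidden in there, and let go of it. Leave the blue carriage where it stands.

Things in the scene. Friction and masses are not known exactly. Their poses are not given: they have to be found in the camera images.
- orange_carriage (a joint): travel of the orange carriage along its straight rail, in m: 0 at the open (tail) end, growing towards the black hood, 0.150 at the hidden end stop, which is solid. It starts seized between 0 and 0.030. Up to 0.050 it needs 10 to 12 N to move; past that it is free and needs about 3 N; it stays where it is left.
- orange_fin (a point): centre of the orange carriage's upright fin, the part to push or pinch: 16 mm thick along the rail, 30 wide across it, 50 high, from 45 to 95 mm above the bench (this point at 70). x axis: along the rail to the hood; y: across; z: up. It stands on an orange deck 60 mm long, 74 wide, top 45 mm above the bench, reaching 15 mm behind this point and 45 ahead.
- orange_axis: the orange carriage's rail unit, fixed to the bench, hood at the far end from the robot. Origin: middle of its 340 x 90 mm base, bench height; x along the rail to the hood. Tail block 42 mm high at x = -160 mm. Black hood x = 85 to 170 mm, 90 wide, 62 high, then a motor to 210. Carriage home: fin front 27 mm short of the hood, deck front 10 mm inside it.
- blue_fin (a point): centre of the fin of the blue carriage on the other rail unit, same shape, size and axes as the orange one: a bystander, to be left alone. The two rails lie side by side, either one on the left.

How it is judged (in metres and radians):
At the end, for the whole second after the job is handed in: The orange carriage rests within 10 mm of its hidden end stop, released and still (value of joint orange_carriage above 0.14 m and velocity of joint orange_carriage between -0.01 and 0.01 m/s); the robot touches nothing.
It fails at once if the blue carriage is moved (more than 10 mm) (distance of blue_fin from where it was at the start of the episode above 0.01 m).
It fails at once if the orange carriage is rammed (the robot presses on it with more than 60 N) (contact force between any of the fingers, the arm and orange_carriage above 60 N).
It also fails if it takes over 34 s, if anything falls off the work surface, if the arm or the gripper's body presses on something with over 40 N, if the wrist force passes 120 N, or if a joint passes its speed limit or range.

## Robot

A 6-joint arm with a two-finger parallel gripper is mounted at the origin on the work surface. World frame = base frame: x ahead of the robot, y to its left, z up, the work surface at z = 0. Lengths are in mm, angles in degrees, forces in N, time in s.
With the tool pointing down it reaches from about 325 to 925 mm from the base axis. Payload 3.1 kg.
Tool frame: the origin (TCP) lies at the very end of the fingers, on their centre line; the grasp point (between the pads) lies grasp_offset behind it (grasp_offset is the distance from the TCP to the grasp point, in mm); z points along the fingers, x is the direction in which the jaws open and shut, and the axes are right-handed (so a half turn about z gives the same grasp; the last joint's range is limited). The gripper opens to 85 mm and grips with 20 to 120 N. Pads are 22 mm wide; open, the fingers measure 114 mm over their backs; the gripper's body (76 mm by 85 mm) begins 54 mm behind the grasp point. The pads swing forward as they close: fully open they stand 13 mm farther back than shut.
Start: joints at [64.905, 12.427, 92.441, -0, 75.132, -6.429], TCP at [200.023, 592.14, 231.3] pointing down, gripper open.
Joint ranges: [-157.48, 157.48], [-44.54, 120.13], [17.64, 146.25], [-64.5, 244.5], [7.68, 150.69], [-147.95, 147.95]. Speed limits (degrees/s): [159.86, 159.86, 180, 180, 180, 180].

## Interface

Orientations are given as [roll, pitch, yaw] about the fixed x, y, z axes, in that order (R = Rz(yaw) Ry(pitch) Rx(roll)).
In Python, from station import * gives the robot as it stands. Calls block until the motion is done:
- goto(position, orientation): joint-space move of the TCP to a pose.
- move_l(position, attitude=None, speed=150): straight line of the TCP; attitude=None keeps the orientation; speed is the mean speed in mm/s.
- move_j(angles): joint-space move.
- grip(opening, squeeze=None): finger opening in mm; squeeze is the grip in N (None keeps the last); returns when the fingers have stopped.
- wait(seconds).
- solve_ik(position, orientation): joint angles nearest the present ones, or None.
- get_obs(): the state.
- get_image(name): name is "scene" or "side" or "wrist"; returns the picture (400x640x3 uint8, red, green, blue); there is no depth.
- get_calibration(name): a dict with "fx", "fy", "cx", "cy" (pixels), "R" (3x3) and "t" (3): a world point X has camera coordinates R X + t; the wrist camera has in their place "mount" (4x4, takes a point from camera to tool coordinates, whose origin is the TCP and whose axes are the tool frame's). Camera axes: x right, y down, z forward; pixel columns grow to the right and rows downward; lengths in mm; the calibration is good to about 2 mm. A picture is of the moment at which its call begins: read the wrist's pose just before it. get_calibration takes no time and is no camera call.
A pose or a line that the arm cannot do raises Unreachable and nothing moves.
- sign_off(): hands the job in, once; it reports no verdict.
Trained networks look in the newest picture that a camera, given by its name, has taken for a name from the list of things; names that differ only in an ending like _2 or _b are one class to them, and where a whole thing is asked for, a point or a joint stands for the part that bears it (a point fixed in the world has none). Each returns a list of dicts, best first, with "score" (0 to 1); they miss things now and then, are a little off and sometimes report something else, mostly with a low value. They report only what shows in the picture. A call takes as long as a camera call.
- spot_in(name, camera): "extent" ([centre column, centre row, width, height] in pixels, round what is visible of it).
- regions_of(name, camera): "region" (400x640 bool, what is visible of it) and "extent" ([centre column, centre row, width, height] in pixels, round what is visible of it).
The state is a dict: "t": time; "joint_pos": joint angles; "qvel": joint speeds; "effort": joint torques, N m; "tcp_pos": TCP position; "ee_rot": TCP orientation; "wrist_force": force on the tool from outside, world axes, zero at the start; "moment": the same for the moment, N m; "grip_width": finger opening in mm.
Only numpy, scipy, OpenCV 4.12 (cv2) and the standard library are available. Lean on these libraries where they do the work, as an engineer would, in place of code of your own. Each camera call takes 0.05 s, during which the arm holds its last target. There are 200 camera calls.

## Working session

There is one attempt and no reset: what is moved stays moved. The work goes in short steps, each a Python script; the robot and the scene stay as the last script left them, time stands still between calls to the robot, and variables do not carry over. Pictures are saved under pics/ and viewed, about 8 in all and at most 12, crops included, and the job is handed in when it is done.

```bash
mkdir -p pics; ls
python3 - <<'E'
from station import *
import cv2,numpy as np
for c in ["scene","side"]:
    im=get_image(c); cv2.imwrite(f"pics/{c}0.png",im[:,:,::-1])
    k=get_calibration(c); R=np.array(k["R"]);print(c,(-R.T@np.array(k["t"])).round(),R[2].round(2),k["fx"])
    for n in ["orange_fin","orange_axis","blue_fin"]:
        print(n,[(round(d["score"],2),np.round(d["extent"])) for d in spot_in(n,c)[:3]])
print(get_obs())
E
```

```text
pics
scene [1291. -279.  625.] [-0.78  0.26 -0.57] 462.7909576886137
orange_fin [(0.68, array([213., 260.,  66., 152.])), (0.55, array([223., 207.,  35.,  43.]))]
orange_axis [(0.56, array([215., 262.,  67., 150.]))]
blue_fin [(0.77, array([421., 208.,  44.,  42.]))]
side [410. 762. 522.] [ 0.11 -0.87 -0.48] 393.51022593525096
orange_fin [(0.63, array([341., 187.,  32.,  37.]))]
orange_axis [(0.6, array([311., 191., 133.,  53.])), (0.31, array([339., 188.,  28.,  37.]))]
blue_fin [(0.64, array([244., 278.,  45.,  47.]))]
{'t': 0.4, 'joint_pos': array([ 6.49060449e+01,  1.24352248e+01,  9.24527927e+01, -3.51550319e-04,
        7.51309812e+01, -6.42761533e+00]), 'qvel': array([-0.02626663, -0.12489222, -0.10513149, -0.00983666, -0.1022215 ,
        0.03261734]), 'effort': array([ 1.54573449e-03, -3.96244562e+01, -3.03631353e+01, -4.31973945e-05,
        3.95554758e-03,  5.60326718e-08]), 'tcp_pos': array([199.96510726, 592.04670613, 231.10844657]), 'ee_rot': array([-1.79998211e+02,  1.89172966e-02,  7.13337508e+01]), 'wrist_force': array([-0.15311622,  0.45736067, -0.68742498]), 'moment': array([-0.01714869, -0.0156626 ,  0.04147513]), 'grip_width': 85.0952987117403}
```

View pics/scene0.png

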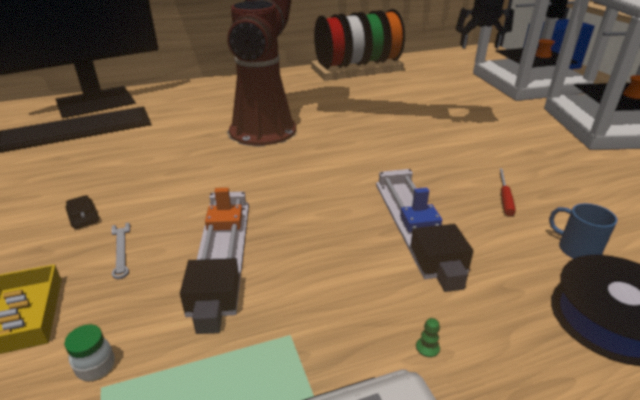

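View pics/side0.png

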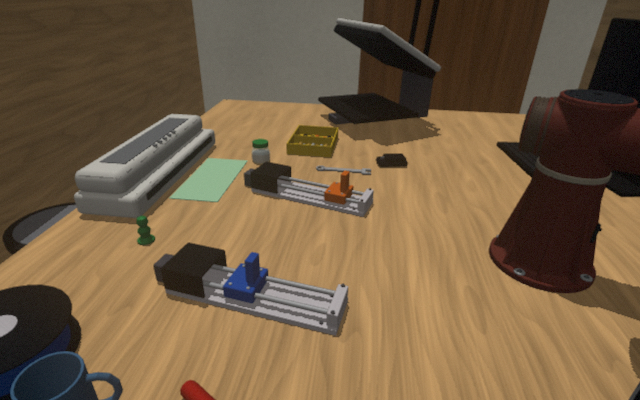

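Scene: orange fin at about (222,197), its hood at (211,285), on the robot's right. Side: orange fin at (346,181), hood at (270,178). I'll make a coarse triangulation, then take a close look.

```bash
cat > h.py <<'E'
from station import *
import cv2,numpy as np
def onplane(c,uv,z):
    k=get_calibration(c); R=np.array(k["R"]); o=-R.T@np.array(k["t"])
    d=R.T@[(uv[0]-k["cx"])/k["fx"],(uv[1]-k["cy"])/k["fy"],1]
    return o+d*(z-o[2])/d[2]
def wristplane(T,uv,z):   # T: tool->world
    k=get_calibration("wrist"); M=T@np.array(k["mount"]); o=M[:3,3]
    d=M[:3,:3]@[(uv[0]-k["cx"])/k["fx"],(uv[1]-k["cy"])/k["fy"],1]
    return o+d*(z-o[2])/d[2]
def toolT():
    from scipy.spatial.transform import Rotation as Ro
    s=get_obs(); T=np.eye(4); T[:3,:3]=Ro.from_euler("xyz",s["ee_rot"],degrees=True).as_matrix(); T[:3,3]=s["tcp_pos"]; return T
E
python3 - <<'E'
from h import *
for n,c,uv,z in [("fin","scene",(222,198),70),("fin","side",(346,181),70),("hoodtop","scene",(212,272),62),("hoodtop","side",(270,172),62),("tail","side",(367,193),42),("bluefin","scene",(421,197),70),("bluefin","side",(252,266),70)]:
    print(n,c,onplane(c,uv,z).round())
print(np.array(get_calibration("wrist")["mount"]).round(2),get_calibration("wrist")["fx"])
E
```

```text
fin scene [ 444. -196.   70.]
fin side [ 442. -196.   70.]
hoodtop scene [ 661. -253.   62.]
hoodtop side [ 660. -237.   62.]
tail side [ 383. -189.   42.]
bluefin scene [586. 207.  70.]
bluefin side [592. 198.  70.]
[[   1.      0.      0.      0.86]
 [  -0.      0.95    0.32  -83.76]
 [  -0.     -0.32    0.95 -141.68]
 [   0.      0.      0.      1.  ]] 299.0845198339764
```

Both cameras agree on fin ≈(443,-196) and a rail yaw of about -12°. The tail-to-hood distance of 283 mm also fits the expected 287. I'll go above and look from close by.

Run:
```python
from h import *
goto([450,-200,225],[180,0,78]); wait(.3)
T=toolT(); np.save("T.npy",T); im=get_image("wrist"); cv2.imwrite("pics/w0.png",im[:,:,::-1])
for n in ["orange_fin","orange_axis","orange_carriage"]:
    print(n,[(round(d["score"],2),np.round(d["extent"])) for d in spot_in(n,"wrist")[:3]])
s=get_obs();print(s["t"],s["joint_pos"].round(1),T.round(2))
```

```text
orange_fin [(0.87, array([323., 182.,  69.,  62.]))]
orange_axis [(0.91, array([321., 232.,  88., 258.]))]
orange_carriage [(0.87, array([324., 183.,  72.,  53.]))]
3.8167 [ -32.1   -3.7  110.3    0.    73.4 -110.1] [[ 2.1000e-01  9.8000e-01 -0.0000e+00  4.5012e+02]
 [ 9.8000e-01 -2.1000e-01  0.0000e+00 -1.9975e+02]
 [ 0.0000e+00 -0.0000e+00 -1.0000e+00  2.2499e+02]
 [ 0.0000e+00  0.0000e+00  0.0000e+00  1.0000e+00]]
```

View pics/w0.png

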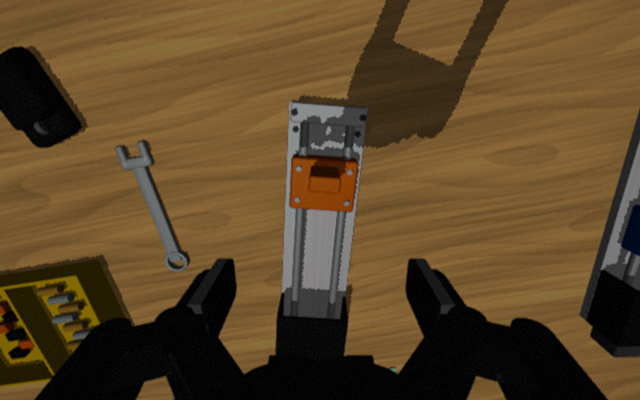

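Wrist view, with the tail at the top: the tail block's outer edge runs (291,103)–(367,109). The deck covers columns 292–357 and rows 157–210. The fin top is around (325,184), and the hood top edge starts near row 317.

Run:
```python
from h import *
T=np.load("T.npy")
P={n:wristplane(T,uv,z)[:2] for n,uv,z in [("fintop",(325,184),95),("dBL",(293,156),45),("dBR",(358,161),45),("dFL",(291,208),45),("dFR",(354,211),45),("tailL",(291,102),42),("tailR",(367,108),42),("hoodL",(277,317),62),("hoodR",(348,320),62)]}
for n in P: print(n,P[n].round(1))
tail=(P["tailL"]+P["tailR"])/2; hood=(P["hoodL"]+P["hoodR"])/2; d=hood-tail
yaw=np.arctan2(d[1],d[0]); print("yaw",np.degrees(yaw),"len",np.linalg.norm(d), "exp ~250")
u=d/np.linalg.norm(d); n=np.array([-u[1],u[0]])
for k in P: print(k,"along from hood front",round((P[k]-hood)@u,1),"lat",round((P[k]-hood)@n,1))
```

```text
fintop [ 443.9 -192.8]
dBL [ 419.8 -222.5]
dBR [ 439.7 -154.6]
dFL [ 477.6 -238.8]
dFR [ 496.2 -168.8]
tailL [ 365.4 -211.7]
tailR [ 387.4 -135.9]
hoodL [ 608.2 -286.9]
hoodR [ 630.9 -201.6]
yaw -16.170594955141894 len 253.126406432478 exp ~250
fintop along from hood front -183.1 lat 0.5
dBL along from hood front -197.9 lat -34.7
dBR along from hood front -197.7 lat 36.1
dFL along from hood front -137.8 lat -34.3
dFR along from hood front -139.5 lat 38.1
tailL along from hood front -253.2 lat -39.5
tailR along from hood front -253.1 lat 39.5
hoodL along from hood front 1.0 lat -44.1
hoodR along from hood front -1.0 lat 44.1
```

The geometry is consistent: the deck is 60 × 72, the yaw is -16.2°, the fin is 183 mm short of the hood and there are about 148 mm to travel. I'll come down behind the fin with closed fingers and push under force watch.

```bash
cat > push.py <<'E'
from h import *
yaw=-16.17; u=np.array([np.cos(np.radians(yaw)),np.sin(np.radians(yaw))]); hood=np.array([619.5,-244.2]); rpy=[180,0,yaw+90]
def at(a,z=60): return [*(hood+a*u),z]
def f(): return get_obs()["wrist_force"][:2]@u
E
python3 - <<'E'
from push import *
print(solve_ik(at(-215),rpy),solve_ik(at(-45),rpy))
grip(0); goto(at(-218,130),rpy); move_l(at(-218),speed=100); wait(.2)
f0=f(); print("f0",f0,get_obs()["wrist_force"],get_obs()["t"])
a=-214
while a<-110:
    move_l(at(a),speed=30); s=get_obs(); F=f()-f0
    print(round(a,1),round((s["tcp_pos"][:2]-hood)@u,1),round(F,1),round(s["t"],2))
    if F<-30: print("stop"); break
    a+=3 if a<-150 else 6
E
```

```text
[-3.29549972e+01  4.63511397e+00  1.22119212e+02 -2.54444375e-14
  5.32456742e+01 -1.06784997e+02] [-2.83715557e+01  2.29655064e+01  9.91347565e+01 -2.54444375e-14
  5.78997370e+01 -1.02201556e+02]
f0 0.6042647082739114 [ 0.59070952 -0.13258683 -0.60038031] 6.1333
-214 -213.6 -0.5 6.42
-211 -210.8 -0.4 6.67
-208 -207.8 -0.6 6.92
-205 -204.7 -1.1 7.17
-202 -201.7 -1.4 7.42
-199 -198.9 -0.1 7.67
-196 -197.1 -4.5 7.92
-193 -193.8 -4.2 8.17
-190 -190.5 -3.2 8.42
-187 -187.2 -3.5 8.67
-184 -184.0 -3.3 8.92
-181 -180.7 -3.3 9.17
-178 -177.7 -3.3 9.42
-175 -174.7 -2.2 9.67
-172 -171.7 -3.2 9.92
-169 -168.7 -3.0 10.17
-166 -165.7 -1.7 10.42
-163 -162.7 -3.1 10.67
-160 -159.6 -3.2 10.92
-157 -156.6 -2.8 11.17
-154 -153.7 -2.7 11.42
-151 -149.5 -2.2 11.67
-148 -147.1 -2.0 11.92
-142 -141.4 -2.6 12.27
-136 -135.6 -1.5 12.62
-130 -129.7 -2.3 12.97
-124 -123.5 -1.4 13.32
-118 -117.4 -2.8 13.67
-112 -111.4 -2.1 14.02
```

The arm tracking jumped near -150, as expected at the break-free point, but the measured force was lower than stated. I'll look to see whether the fin follows.

Run:
```python
from push import *
im=get_image("side"); cv2.imwrite("pics/s1.png",cv2.resize(im[120:280,200:440,::-1],None,fx=3,fy=3))
print([(round(d["score"],2),np.round(d["extent"])) for d in spot_in("orange_fin","side")[:3]])
print(get_obs()["wrist_force"],get_obs()["t"])
```

```text
[(0.66, array([306., 184.,  31.,  32.]))]
[-1.06181785  1.50122508 -0.62101644] 14.1167
```

View pics/s1.png

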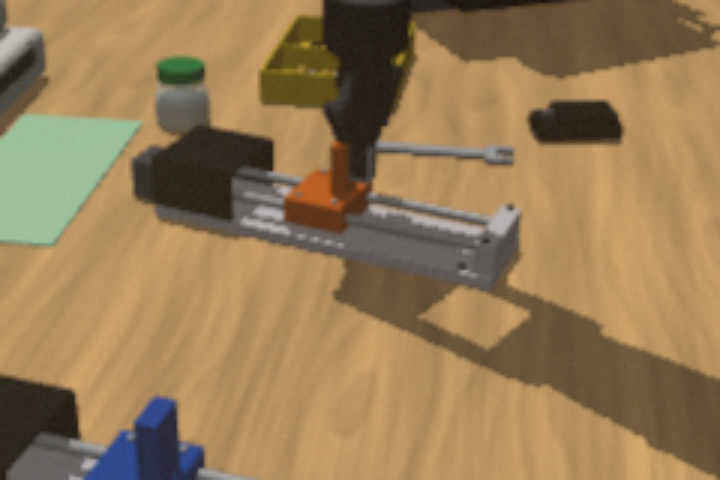

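The fin moved along with the fingers (crop ~(340,170)) and the contact is square. Home is expected with the fingers at about -49. I'll continue, in fine steps near the end.

Run:
```python
from push import *
f0=0.6; a=-106; n=0
while a<-38:
    move_l(at(a),speed=30 if a<-58 else 15); s=get_obs(); F=f()-f0; p=(s["tcp_pos"][:2]-hood)@u
    if a>-62: print(round(a,1),round(p,1),round(F,1),round(s["t"],2))
    if F<-11 or a-p>2.0: print("stop",a,p,F); break
    a+=6 if a<-64 else 1.5
```

```text
-61.0 -61.0 -2.8 17.42
-59.5 -59.4 -4.2 17.67
-58.0 -57.8 -2.5 17.92
-56.5 -56.3 -3.8 18.17
-55.0 -54.8 -2.0 18.42
-53.5 -53.3 -3.0 18.67
-52.0 -51.8 -2.6 18.92
-50.5 -51.4 -5.8 19.17
-49.0 -51.5 -10.2 19.42
stop -49.0 -51.46176803284384 -10.190327724438843
```

It stopped solid at -51.5, against -49±3 expected. One small firmer nudge to confirm, then back off, lift and look.

Run:
```python
from push import *
move_l(at(-47.5),speed=15); s=get_obs(); print((s["tcp_pos"][:2]-hood)@u,f()-.6)
move_l(at(-75),speed=60); move_l(at(-75,225),speed=150); goto(at(-130,225),rpy); wait(.3)
T=toolT(); im=get_image("wrist"); cv2.imwrite("pics/w1.png",im[:,:,::-1]); np.save("T.npy",T)
print([(round(d["score"],2),np.round(d["extent"])) for d in spot_in("orange_fin","wrist")[:3]])
im=get_image("side"); cv2.imwrite("pics/s2.png",cv2.resize(im[120:320,150:450,::-1],None,fx=2.5,fy=2.5))
for c in ["side"]: print([(round(d["score"],2),np.round(d["extent"])) for d in spot_in("blue_fin",c)[:3]])
print(get_obs()["t"],get_obs()["wrist_force"])
```

```text
-51.478139963295625 -12.964345366967017
[(0.55, array([320., 250.,  64.,  28.]))]
[(0.87, array([246., 278.,  41.,  50.])), (0.71, array([310., 190., 128.,  54.]))]
22.3583 [-0.26781044  0.71245921  0.61132674]
```

View pics/w1.png

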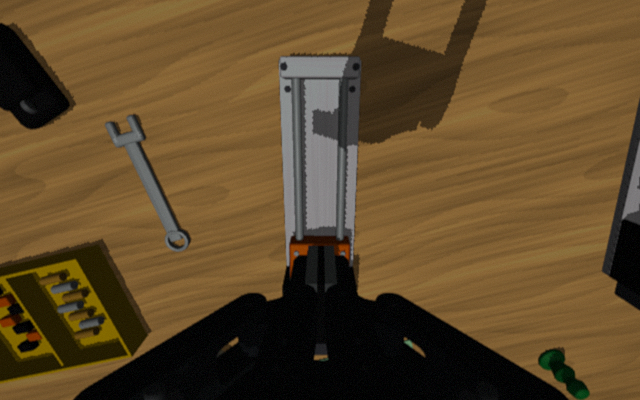

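View pics/s2.png

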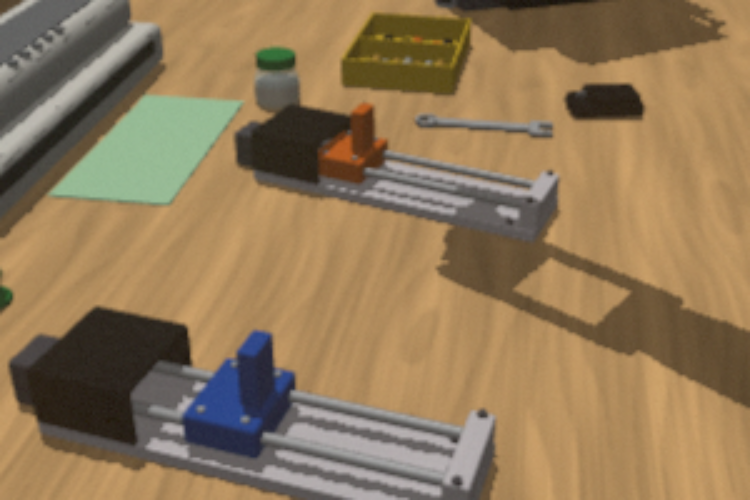

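The deck front is under the hood with the fin upright short of it, and the blue carriage is unchanged. Now a number from the deck's rear edge (row ≈238, columns 291–352), which should be -50 at home.

Run:
```python
from push import *
T=np.load("T.npy")
print("deck rear",(wristplane(T,(321,238),45)[:2]-hood)@u, "tail edge (exp -253)",(wristplane(T,(320,57),42)[:2]-hood)@u)
print("fin side",(onplane("side",(150+362/2.5,120+128/2.5),70)[:2]-hood)@u,"exp -35")
```

```text
deck rear -56.52001825239944 tail edge (exp -253) -251.96706269512575
fin side -32.356778770925274 exp -35
```

A firm stop past the free zone can only be the end stop. The low deck-rear reading comes from the visible rear face (rows 237–245), which lies below deck height. Handing in.

```bash
python3 -c "
from station import *
print(get_obs()['t']); sign_off()"
```

```text
22.3583
the job is handed in; nothing more can be done
```

I pushed the orange carriage from behind its fin with closed fingers. It broke free and ran under the hood to a solid stop. I then backed off, lifted clear and handed in at about 22.4 s.

**End stop:** the fingers stopped at -51.5 mm from the hood front, where I expected -49 ± 3. One small extra nudge raised the force to about 13 N with no further movement. The highest force I read was well under 60 N.

**After release:**
- The side view puts the fin 32 mm short of the hood front, against 35 expected.
- The blue carriage shows no visible movement; its detection shifted by about 2 px, within noise.
- The wrist force was near zero, with the arm well above everything.

**Checks that disagreed:**
- **Deck rear edge:** the wrist camera read -56.5 mm instead of -50. I put this down to picking the lower edge of the visible rear face, but I did not re-measure it.
- **Seized-zone force:** between steps the sensor read only 3–4 N while the carriage was seized, not the 10–12 N stated. The fingers jumped forward near the expected release point, and the pictures show the carriage following.

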